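# Swap the open type tray

## Robot

A 7-joint arm with a two-finger parallel gripper is mounted at the origin on the work surface. World frame = base frame: x ahead of the robot, y to its left, z up, the work surface at z = 0. Lengths are in m, angles in rad, forces in N, time in s.
With the tool pointing down it reaches from about 0.35 to 0.9 m from the base axis. Payload 19.9 kg.
Tool frame: the origin (TCP) lies at the very end of the fingers, on their centre line; the grasp point (between the pads) lies hold_point_z behind it (hold_point_z is the distance from the TCP to the grasp point, in m); y points along the fingers, x is the direction in which the jaws open and shut, and the axes are right-handed (so a half turn about y gives the same grasp; the last joint's range is limited). The gripper opens to 94 mm and grips with 3 to 60 N. Pads are 16 mm wide; open, the fingers measure 119 mm over their backs; the gripper's body (75 mm by 177 mm) begins 78 mm behind the grasp point.
Start: joints at [1.135, 0.417, -0.01, 1.614, 0.005, 1.111, -0.053], TCP at [0.24, -0.577, 0.205] pointing down, gripper open.
Joint ranges: [-2.81, 2.81], [-0.39, 2.02], [-1.27, 1.25], [0.06, 2.57], [-1.19, 4.33], [0.19, 2], [-2.82, 2.82]. Speed limits (rad/s): [1.89, 1.89, 2.39, 2.39, 3.01, 3.01, 3.01].

## Interface

Orientations are given as a 3x3 rotation matrix whose columns are the frame's x, y, z axes.
In Python, from workcell import state, read_camera, calibration, finish_job, find_in, silhouettes, tip_of, hold_point_z gives the robot as it stands.
- The arm moves only by the shell command python3 -m jog 'ROWS'. ROWS is a JSON object of lists of equal length, an entry for each row: "linear": the shift along the world's x, y, z in m, a list of three; "rot": the turn, a rotation vector about the world's x, y, z in rad, a list of three; "grip": the opening, from 0 (shut) to 1 (fully open). In form: {"linear": [[x, y, z], ...], "rot": [[wx, wy, wz], ...], "grip": [grip, ...]}. A call has 1 to 12 rows; each row shifts and turns the pose as measured when the row begins; what a row does not reach is not made up. A row lasts 1/12 s, in which the tool goes at most 41.7 mm and 7.16 degrees, less where a joint would pass 70% of its speed; a pose out of reach is approached as far as the arm can. A call is refused whole if a number of a shift passes 0.0417 or a number of a turn 0.125, either way. A call with a gripper value outside its range is refused whole. The fingers move at their own pace and stop on an object; the grip force is fixed at half the most. Time passes only in rows, so rows that do not move let the fingers close. It gives the time, the measured TCP pose, the force and the opening at its end, in the units of the state.
- state(): the state, without advancing time (a new reading comes with each control period).
- read_camera(name): name is "side" or "top" or "wrist"; returns the picture (400x640x3 uint8, blue, green, red); there is no depth.
- calibration(name): a dict with "intrinsics" (3x3 intrinsics, pixels), "k1" (the pictures are not rectified: a ray, as slopes to the right and down, at radius r is drawn at 1 + k1 r^2 times it, then the intrinsics apply), "view" (4x4, takes a point from world to camera coordinates). Camera axes: x right, y down, z forward; pixel columns grow to the right and rows downward; lengths in m; the calibration is good to about 2 mm. A picture is of the moment at which its call begins: read the wrist's pose just before it. calibration takes no time and is no camera call; for the wrist camera it gives the pose at the moment of the call.
- finish_job(): hands the job in, once; it reports no verdict.
Trained networks look in the newest picture that a camera, given by its name, has taken for a name from the list of things; names that differ only in an ending like _2 or _b are one class to them, and where a whole thing is asked for, a point or a joint stands for the part that bears it (a point fixed in the world has none). Each returns a list of dicts, best first, with "conf" (0 to 1); they miss things now and then, are a little off and sometimes report something else, mostly with a low value. They report only what shows in the picture. A call takes as long as a camera call.
- find_in(thing, camera): "at" ([column, row] in pixels, amid what is visible of it).
- silhouettes(thing, camera): "mask" (400x640 bool, what is visible of it) and "at" ([column, row] in pixels, amid what is visible of it).
- tip_of(thing, camera): "at" ([column, row] in pixels: a listed point, or the origin of a listed thing).
The state is a dict: "time_s": time; "qpos": joint angles; "qvel": joint speeds; "joint_torque": joint torques, N m; "tcp_pos": TCP position; "tool_rot": TCP orientation; "force": force on the tool from outside, world axes, zero at the start; "wrist_torque": the same for the moment, N m; "grip_width": finger opening in m.
Only numpy, scipy, OpenCV 4.12 (cv2) and the standard library are available. Lean on these libraries where they do the work, as an engineer would, in place of code of your own. Each camera call takes 0.05 s, during which the arm holds its last target. There are 200 camera calls.

## Task

One of the two narrow type trays has been left standing part-way open: push it fully home with a fingertip. Only then hook a fingertip behind the lip of the wide tray and draw it all the way out to its stop. Do not pinch the trays, keep the third tray shut, leave everything else standing where it is, and finish clear.

Things in the scene. Friction and masses are not known exactly. Their poses are not given: they have to be found in the camera images.
- case_wide: Fixed low case of dark sheet steel, open in front, 156 mm wide, 210 mm deep (its +x), 46 mm high. Origin: middle of the lower edge of its open front, on the table. Its -x axis points out of the front, roughly to the robot, and is the direction in which its tray slides out; +z up. The widest of the three cases; holds the wide tray (140 mm). A small wooden block lies on its roof.
- lip_wide (a point): Middle of the top edge of the upright aluminium lip of the wide tray, 44 mm above the table; moves with the tray. Lip 140 mm wide, 5 mm thick, 8 mm rolled rim on top; tray home: 55 mm in front of the case's front. Behind it an open trough, 51 mm from rim to the tray's upright front board (42 mm high); trough floor 12 mm above the table.
- tray_wide (a joint): Slide of the wide tray, the one to draw out: 0 = fully home (front board flush with the case's front), 0.10 = fully out at its stop (m). Slides with about 2.5 N of friction, stays where left. Starts home or up to 5 mm out.
- case_open: Fixed low case of dark sheet steel, open in front, 106 mm wide, 210 mm deep (its +x), 46 mm high. Origin: middle of the lower edge of its open front, on the table. Its -x axis points out of the front, roughly to the robot, and is the direction in which its tray slides out; +z up. Holds the narrow tray (90 mm) that stands part-way open; nothing stands on it. The three cases stand side by side in any order.
- lip_open (a point): Middle of the top edge of the upright aluminium lip of the narrow tray that stands open, 44 mm above the table; moves with the tray. Lip 90 mm wide, 5 mm thick, 8 mm rolled rim on top; tray home: 55 mm in front of the case's front. Behind it an open trough, 51 mm from rim to the tray's upright front board (42 mm high); trough floor 12 mm above the table.
- tray_open (a joint): Slide of the narrow tray that stands open: 0 = fully home (front board flush with the case's front), 0.10 = fully out at its stop (m). Slides with about 2.5 N of friction, stays where left. Starts 45 to 85 mm out.
- case_shut: Fixed low case of dark sheet steel, open in front, 106 mm wide, 210 mm deep (its +x), 46 mm high. Origin: middle of the lower edge of its open front, on the table. Its -x axis points out of the front, roughly to the robot, and is the direction in which its tray slides out; +z up. Looks like case_open, but its tray is shut and stays shut. A small wooden block lies on its roof.
- tray_shut (a joint): Slide of the third, narrow tray: 0 = fully home (front board flush with the case's front), 0.10 = fully out at its stop (m). Slides with about 2.5 N of friction, stays where left. Starts home; leave it.
- block_wide: Loose wood-type block 30 x 22 mm, 23 mm high, on the roof of case_wide, 50 to 75 mm behind the front. Origin: middle of its underside.
- block_shut: As block_wide, on the roof of case_shut.
- tin_left: Loose small ink tin, white band, 40 mm diameter, 36 mm high, on the table between the paths of the left and middle trays. Origin: middle of its underside.
- tin_right: As tin_left, black band, between the paths of the middle and right trays.
- brayer: Loose hand roller lying on the left of the table: drum 90 mm long, 36 mm diameter, 100 mm handle to its -x. Origin: on the table under the drum.
- mallet: Loose wooden mallet lying on the right: head 90 mm long, 64 mm diameter, handle to its -x (190 mm). Origin: on the table under the head.
- stick: Loose steel composing stick, 50 x 150 mm, 16 mm high, lying on the right, near the robot. Origin: middle of its underside.

How it is judged:
On the way, in this order (a step that is already met when the one before it is completed fails the run):
1. the narrow tray that stood open is pushed fully home (value of joint tray_open below 0.006 m and value of joint tray_wide below 0.02 m), for 0.2 s.
2. the wide tray is drawn out to its stop, the narrow ones home (value of joint tray_wide above 0.092 m and value of joint tray_open below 0.008 m), for 0.2 s.
At the end, for the whole second after the job is handed in: The wide tray is out to its stop (more than 92 of 100 mm) and at rest; both narrow trays are home (within 8 mm) (all of step 2 and value of joint tray_shut below 0.008 m and velocity of joint tray_wide below 0.01 m/s); the robot touches nothing.
It fails at once if two trays out at once: the wide tray drawn over 20 mm while the open one is not yet home (over 20 mm out) (value of joint each of tray_wide, tray_open above 0.02 m).
It fails at once if the third tray pulled open (over 12 mm) (value of joint tray_shut above 0.012 m).
It fails at once if a tray pinched or forced: more than 18 N from the fingers while it is between 20 and 85 mm out ((contact force between the fingers and case_wide above 18 N and value of joint tray_wide between 0.02 and 0.085 m) or (contact force between the fingers and case_open above 18 N and value of joint tray_open between 0.02 and 0.085 m)).
It fails at once if a bystander moved, lifted or carried over 20 mm (distance of any of tin_left, tin_right, block_wide, block_shut, brayer, mallet, stick from where it was at the start of the episode above 0.02 m).
It also fails if it takes over 48 s, if anything falls off the work surface, if the arm or the gripper's body presses on something with over 40 N, if the wrist force passes 120 N, or if a joint passes its speed limit or range.

## Working session

There is one attempt and no reset: what is moved stays moved. The work goes in short steps, Python scripts to look and compute and a shell command to move; the robot and the scene stay as the last step left them, time stands still between calls to the robot, and variables do not carry over. Pictures are saved under pics/ and viewed, about 8 in all and at most 12, crops included, and the job is handed in when it is done.

```bash
mkdir -p pics; cat > h.py <<'E'
import numpy as np, cv2
from workcell import *
def ray(cam,px):
    c=calibration(cam);K=np.array(c["intrinsics"]);V=np.array(c["view"])
    d=np.linalg.inv(K)@[px[0],px[1],1]; s=d[:2]; u=s.copy()
    for _ in range(20): u=s/(1+c["k1"]*(u@u))
    R=V[:3,:3];o=-R.T@V[:3,3]; return o,R.T@np.array([u[0],u[1],1])
def onz(cam,px,z):
    o,d=ray(cam,px); return o+d*(z-o[2])/d[2]
def proj(cam,p):
    c=calibration(cam);q=np.array(c["view"])@np.append(p,1);u=q[:2]/q[2];u=u*(1+c["k1"]*(u@u))
    return (np.array(c["intrinsics"])@np.append(u,1))[:2]
E
python3 - <<'E'
from h import *
for c in ("top","side"):
    cv2.imwrite(f"pics/{c}0.png",read_camera(c))
    for t,z in (("case_wide",0),("case_open",0),("case_shut",0),("lip_wide",.044),("lip_open",.044),("tin_left",0),("tin_right",0),("block_wide",.046),("block_shut",.046),("brayer",0),("mallet",0),("stick",0)):
        for r in tip_of(t,c)[:2]: print(c,t,round(r["conf"],2),np.round(r["at"]),onz(c,r["at"],z).round(3))
print(hold_point_z, state()["tool_rot"],state()["force"])
E
```

```text
top case_wide 0.96 [257. 183.] [0.623 0.25  0.   ]
top case_open 0.91 [320. 173.] [0.667 0.02  0.   ]
top case_shut 0.84 [398. 187.] [ 0.625 -0.262  0.   ]
top lip_wide 0.65 [251. 194.] [0.574 0.261 0.044]
top lip_open 0.73 [325. 204.] [0.545 0.002 0.044]
top tin_left 0.66 [397. 189.] [ 0.616 -0.259  0.   ]
top tin_left 0.4 [288. 203.] [0.554 0.134 0.   ]
top tin_right 0.61 [360. 216.] [ 0.513 -0.127  0.   ]
top tin_right 0.57 [192. 204.] [0.54  0.483 0.   ]
top block_wide 0.72 [396. 183.] [ 0.628 -0.25   0.046]
top block_wide 0.4 [262. 162.] [0.691 0.23  0.046]
top block_shut 0.44 [399. 167.] [ 0.685 -0.259  0.046]
top brayer 0.58 [189. 205.] [0.535 0.496 0.   ]
top mallet 0.96 [464. 198.] [ 0.589 -0.505  0.   ]
top stick 0.69 [430. 248.] [ 0.403 -0.379  0.   ]
side case_wide 0.95 [276. 286.] [ 0.62   0.256 -0.   ]
side case_open 0.59 [284. 216.] [0.662 0.011 0.   ]
side case_shut 0.74 [318. 159.] [ 0.615 -0.271  0.   ]
side lip_open 0.59 [322. 209.] [0.55  0.006 0.044]
side tin_left 0.67 [311. 253.] [0.555 0.134 0.   ]
side tin_right 0.44 [346. 190.] [ 0.502 -0.132  0.   ]
side block_wide 0.46 [252. 262.] [0.685 0.229 0.046]
side block_shut 0.4 [294. 147.] [ 0.693 -0.262  0.046]
side brayer 0.45 [296. 148.] [ 0.701 -0.32   0.   ]
side mallet 0.92 [343. 118.] [ 0.572 -0.522  0.   ]
side mallet 0.46 [312. 255.] [0.551 0.14  0.   ]
side stick 0.81 [382. 145.] [ 0.416 -0.381 -0.   ]
side stick 0.57 [284. 218.] [0.661 0.015 0.   ]
0.0188 [[ 3.84683924e-01 -6.96728627e-05  9.23048360e-01]
 [-9.23048360e-01  4.57591379e-05  3.84683927e-01]
 [-6.90399276e-05 -9.99999997e-01 -4.67086169e-05]] [-0.06540727 -0.12121933  0.96040223]
```

View pics/top0.png

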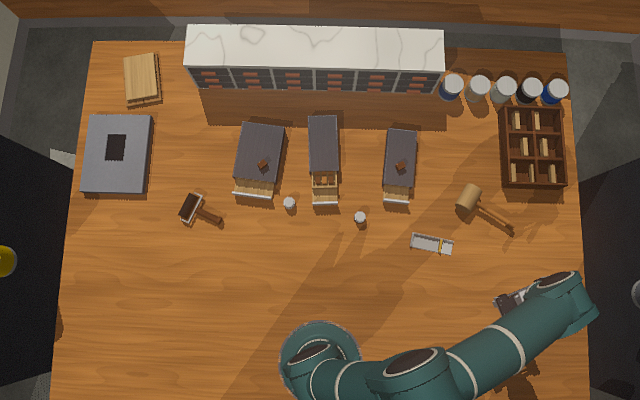

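View pics/side0.png

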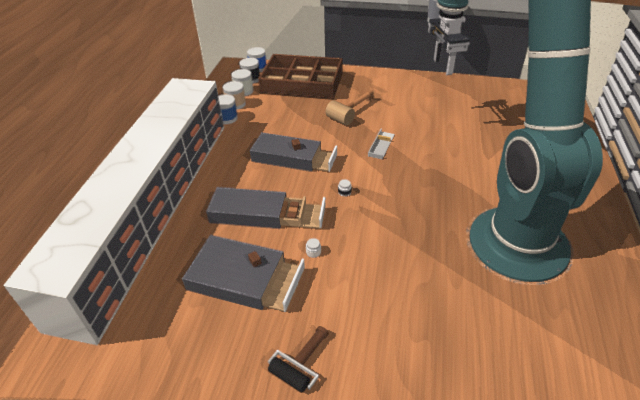

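```bash
cat > ortho.py <<'E'
from h import *
import sys
def ortho(cam,img,z,x0,x1,y0,y1,s):
    xs=np.arange(x1,x0,-s);ys=np.arange(y1,y0,-s)
    M=np.array([[proj(cam,[x,y,z]) for y in ys] for x in xs],np.float32)
    return cv2.remap(img,M[...,0],M[...,1],cv2.INTER_CUBIC)
E
python3 - <<'E'
from ortho import *
# rows: x=.90-.001r ; cols: y=.37-.001c, roof plane
img=cv2.imread("pics/top0.png")
cv2.imwrite("pics/or.png",ortho("top",img,.045,.45,.9,-.37,.37,.001))
read_camera("top")
for t in ("case_wide","case_open","case_shut"):
    for r in silhouettes(t,"top")[:1]:
        m=r["mask"].astype(np.uint8)*255
        o=ortho("top",m,.045,.45,.9,-.37,.37,.001)
        print(t,round(r["conf"],2),cv2.minAreaRect(cv2.findNonZero((o>127).astype(np.uint8))))
E
```

```text
Traceback (most recent call last):
  File "ortho.py", line 5, in ortho
    M=np.array([[proj(cam,[x,y,z]) for y in ys] for x in xs],np.float32)
                 ~~~~^^^^^^^^^^^^^
  File "h.py", line 11, in proj
    c=calibration(cam);q=np.array(c["view"])@np.append(p,1);u=q[:2]/q[2];u=u*(1+c["k1"]*(u@u))
ValueError: time passes only in moves, steps and waits
```

Too many calibration calls; cache it.

```bash
cat > ortho.py <<'E'
from h import *
def ortho(cam,img,z,x0,x1,y0,y1,s):
    c=calibration(cam);V=np.array(c["view"])
    X,Y=np.meshgrid(np.arange(x1,x0,-s),np.arange(y1,y0,-s),indexing="ij")
    q=np.stack([X,Y,0*X+z,0*X+1],-1)@V.T; u=q[...,:2]/q[...,2:3]
    u=u*(1+c["k1"]*(u**2).sum(-1,keepdims=True)); K=np.array(c["intrinsics"])
    M=np.stack([u[...,0],u[...,1],0*X+1],-1)@K.T
    return cv2.remap(img,M[...,0].astype(np.float32),M[...,1].astype(np.float32),cv2.INTER_CUBIC)
E
python3 - <<'E'
from ortho import *
img=cv2.imread("pics/top0.png")
cv2.imwrite("pics/or.png",ortho("top",img,.045,.45,.9,-.37,.37,.001))
read_camera("top")
for t in ("case_wide","case_open","case_shut"):
    for r in silhouettes(t,"top")[:1]:
        m=r["mask"].astype(np.uint8)*255
        o=ortho("top",m,.045,.45,.9,-.37,.37,.001)
        print(t,round(r["conf"],2),cv2.minAreaRect(cv2.findNonZero((o>127).astype(np.uint8))))
print(state()["time_s"])
E
```

```text
case_wide 0.94 ((122.94766235351562, 200.8937225341797), (165.91195678710938, 280.5882873535156), 6.129080295562744)
case_open 0.79 ((356.6949462890625, 191.4573211669922), (338.2486267089844, 115.64054870605469), 87.95458984375)
case_shut 0.72 ((630.028564453125, 206.86204528808594), (114.52904510498047, 279.6798400878906), 5.355824947357178)
1.5
```

View pics/or.png

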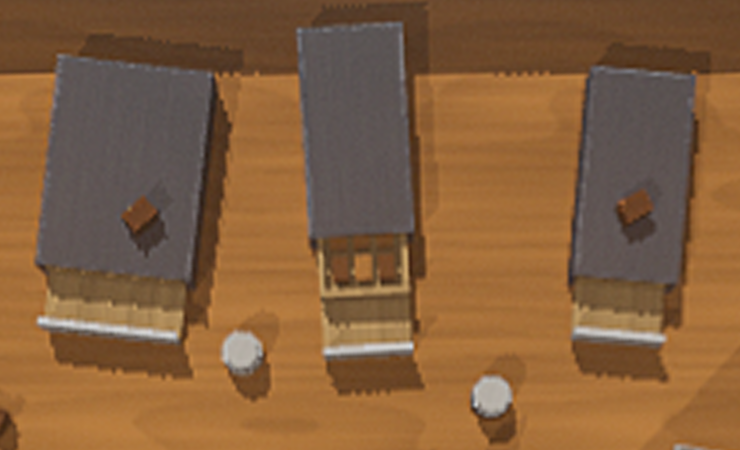

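```bash
python3 -m jog '{"linear":[[0.016,0.036,0],[0.016,0.036,0],[0.016,0.036,0],[0.016,0.036,0],[0.016,0.036,0],[0.016,0.036,0],[0.016,0.036,0],[0.016,0.036,0],[0.016,0.036,0],[0.016,0.036,0],[0.016,0.036,0],[0.016,0.036,0]],"rot":[[0,0,-0.03],[0,0,-0.03],[0,0,-0.03],[0,0,-0.03],[0,0,-0.03],[0,0,-0.03],[0,0,-0.03],[0,0,-0.03],[0,0,-0.03],[0,0,-0.03],[0,0,-0.03],[0,0,-0.03]],"grip":[0,0,0,0,0,0,0,0,0,0,0,0]}'
```

```text
time_s: 2.5
tcp_pos: [0.431, -0.1316, 0.2059]
tool_rot: [[0.006, 0.0, 1.0], [-1.0, -0.005, 0.006], [0.005, -1.0, 0.0]]
force: [0.9, -0.5, -0.4]
grip_width: 0.0172
```

```bash
python3 -m jog '{"linear":[[0.012,0.033,0],[0.012,0.033,0],[0.012,0.033,-0.02],[0.012,0.030,-0.03],[0.01,0,-0.035],[0,0,-0.035],[0,0,-0.03],[0,0,-0.02],[0,0,-0.01],[0,0,0]],"rot":[[0,0,0.01],[0,0,0.01],[0,0,0.01],[0,0,0.01],[0,0,0],[0,0,0],[0,0,0],[0,0,0],[0,0,0],[0,0,0]],"grip":[0,0,0,0,0,0,0,0,0,0]}'
python3 - <<'E'
from ortho import *
cv2.imwrite("pics/w1.png",read_camera("wrist"))
for r in tip_of("lip_open","wrist")[:2]: print(r["conf"],onz("wrist",r["at"],.044))
cv2.imwrite("pics/or1.png",cv2.hconcat([cv2.resize(read_camera("side")[150:300,180:430],(500,300))]))
E
```

```text
time_s: 3.33
tcp_pos: [0.4939, 0.0136, 0.0243]
tool_rot: [[0.058, 0.013, 0.998], [-0.998, -0.002, 0.058], [0.002, -1.0, 0.013]]
force: [0.1, -0.2, 0.6]
grip_width: 0.0011
0.74 [ 0.55207476 -0.00308084  0.044     ]
```

View pics/w1.png

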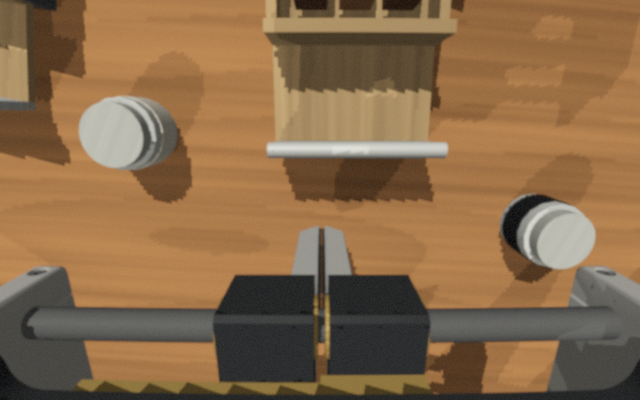

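```bash
python3 -m jog '{"linear":[[0.008,-0.015,0],[0.01,0,0],[0.008,0.001,0],[0.004,0,0],[0.004,0,0],[0.003,0,0],[0.003,0,0],[0.003,0,0],[0.003,0,0],[0.003,0,0],[0.003,0,0],[0.003,0,0]],"rot":[[0,0,0],[0,0,0],[0,0,0],[0,0,0],[0,0,0],[0,0,0],[0,0,0],[0,0,0],[0,0,0],[0,0,0],[0,0,0],[0,0,0]],"grip":[0,0,0,0,0,0,0,0,0,0,0,0]}'
```

```text
time_s: 4.48
tcp_pos: [0.5565, 0.0001, 0.034]
tool_rot: [[0.057, 0.024, 0.998], [-0.998, -0.003, 0.058], [0.004, -1.0, 0.024]]
force: [-3.5, 0.1, 2.3]
grip_width: 0.0004
```

```bash
python3 -m jog '{"linear":[[0.002,0,-0.002],[0.003,0,-0.002],[0.003,0,-0.002],[0.003,0,-0.002],[0.003,0,-0.002],[0.003,0,-0.002]],"rot":[[0,0.005,0],[0,0.005,0],[0,0.005,0],[0,0.005,0],[0,0.005,0],[0,0.005,0]],"grip":[0,0,0,0,0,0]}'
```

```text
time_s: 4.98
tcp_pos: [0.5753, 0.0001, 0.0209]
tool_rot: [[0.058, -0.009, 0.998], [-0.998, -0.003, 0.058], [0.002, -1.0, -0.009]]
force: [-2.0, -0.8, 1.3]
grip_width: 0.0003
```

```bash
python3 -m jog '{"linear":[[0.003,0,0.001],[0.003,0,0],[0.003,0.0005,0],[0.003,0.0005,0],[0.003,0.0005,-0.001],[0.003,0,0]],"rot":[[0,0,0],[0,0,0],[0,0,0],[0,0,0],[0,0,0],[0,0,0]],"grip":[0,0,0,0,0,0]}'
```

```text
time_s: 5.48
tcp_pos: [0.595, 0.0013, 0.02]
tool_rot: [[0.057, -0.011, 0.998], [-0.998, -0.003, 0.057], [0.003, -1.0, -0.011]]
force: [-2.9, 0.8, -1.1]
grip_width: 0.0007
```

```bash
python3 -m jog '{"linear":[[0.003,0,0],[0.003,0,0],[0.003,0,0],[0.003,0,0]],"rot":[[0,0,0],[0,0,0],[0,0,0],[0,0,0]],"grip":[0,0,0,0]}'
```

```text
time_s: 5.82
tcp_pos: [0.5957, 0.0011, 0.0184]
tool_rot: [[0.058, -0.036, 0.998], [-0.998, -0.007, 0.058], [0.005, -0.999, -0.036]]
force: [-25.7, -1.1, 20.9]
grip_width: 0.0007
```

```bash
python3 -m jog '{"linear":[[-0.003,0,0],[-0.01,0,0],[-0.015,0,0],[-0.015,0,0.01],[0,0,0.03],[0,0.0,0.035],[0,0,0.03],[0,0,0]],"rot":[[0,0.005,0],[0,0.01,0],[0,0.01,0],[0,0.008,0],[0,0,0],[0,0,0],[0,0,0],[0,0,0]],"grip":[0,0,0,0,0,0,0,0]}'
python3 - <<'E'
from ortho import *
img=read_camera("top");cv2.imwrite("pics/t2.png",img)
for t in ("lip_wide","lip_open"):
  for r in tip_of(t,"top")[:2]: print(t,r["conf"],onz("top",r["at"],.044).round(3))
read_camera("side")
for t in ("lip_wide","lip_open"):
  for r in tip_of(t,"side")[:2]: print(t,r["conf"],onz("side",r["at"],.044).round(3))
cv2.imwrite("pics/w2.png",read_camera("wrist"))
for t in ("lip_wide","lip_open"):
  for r in tip_of(t,"wrist")[:2]: print(t,r["conf"],onz("wrist",r["at"],.044).round(3))
E
```

```text
time_s: 6.48
tcp_pos: [0.5486, 0.0025, 0.1264]
tool_rot: [[0.06, -0.072, 0.996], [-0.998, -0.005, 0.059], [0.001, -0.997, -0.073]]
force: [0.2, 0.1, 0.3]
grip_width: 0.0005
lip_wide 0.97 [0.577 0.266 0.044]
lip_wide 0.48 [0.619 0.249 0.044]
lip_wide 0.85 [0.57  0.263 0.044]
lip_open 0.63 [0.612 0.013 0.044]
lip_open 0.29 [ 0.571 -0.453  0.044]
lip_wide 0.57 [0.572 0.26  0.044]
lip_open 0.94 [0.61  0.003 0.044]
lip_open 0.49 [0.574 0.26  0.044]
```

View pics/w2.png

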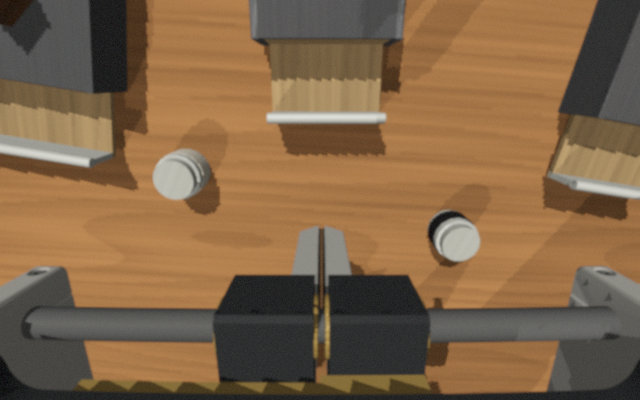

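```bash
python3 -m jog '{"linear":[[0.006,0.03,0],[0.006,0.03,0],[0.006,0.03,0],[0.006,0.03,0],[0.006,0.03,0],[0.006,0.03,0],[0.006,0.03,0],[0.004,0.025,0],[0.002,0.012,0],[0,0,-0.01],[0,0,-0.015],[0,0,0]],"rot":[[0,-0.008,-0.016],[0,-0.008,-0.016],[0,-0.008,-0.016],[0,-0.008,-0.016],[0,-0.008,-0.016],[0,-0.008,-0.016],[0,-0.008,-0.016],[0,-0.008,-0.016],[0,-0.006,-0.016],[0,0,-0.016],[0,0,0],[0,0,0]],"grip":[0,0,0,0,0,0,0,0,0,0,0,0]}'
python3 - <<'E'
from ortho import *
cv2.imwrite("pics/w3.png",read_camera("wrist"))
for r in tip_of("lip_wide","wrist")[:2]: print(r["conf"],onz("wrist",r["at"],.044).round(3))
print(state()["tcp_pos"])
E
```

```text
time_s: 7.93
tcp_pos: [0.5918, 0.2593, 0.0876]
tool_rot: [[-0.113, -0.016, 0.993], [-0.994, 0.002, -0.113], [-0.001, -1.0, -0.016]]
force: [-0.4, -0.2, -1.3]
grip_width: 0.0004
[0.59292939 0.25905821 0.09005327]
```

View pics/w3.png

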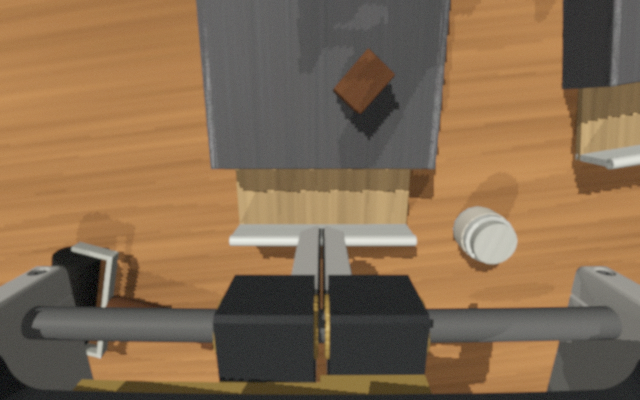

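```bash
python3 - <<'E'
from h import *
for p in ((231,235),(416,235),(323,228),(323,235),(323,192),(323,168)): print(p,onz("wrist",p,.044).round(4))
print(state()["tcp_pos"],proj("wrist",state()["tcp_pos"]))
E
```

```text
(231, 235) [0.5857 0.3273 0.044 ]
(416, 235) [0.5699 0.189  0.044 ]
(323, 228) [0.5835 0.2578 0.044 ]
(323, 235) [0.578  0.2585 0.044 ]
(323, 192) [0.6111 0.2547 0.044 ]
(323, 168) [0.6286 0.2527 0.044 ]
[0.59292939 0.25905821 0.09005327] [319.50027268 241.78109871]
```

```bash
python3 -m jog '{"linear":[[0.008,-0.001,0],[0.003,0,-0.008],[0,0,-0.012],[0,0,-0.012],[0,0,-0.012],[0,0,-0.01],[0,0,-0.006],[0,0,0]],"rot":[[0,0,0],[0,0,0],[0,0,0],[0,0,0],[0,0,0],[0,0,0],[0,0,0],[0,0,0]],"grip":[0,0,0,0,0,0,0,0]}'
```

```text
time_s: 8.7
tcp_pos: [0.6062, 0.2539, 0.0243]
tool_rot: [[-0.118, -0.013, 0.993], [-0.993, 0.002, -0.118], [-0.001, -1.0, -0.014]]
force: [-0.5, 0.3, 0.5]
grip_width: 0.0004
```

```bash
python3 -m jog '{"linear":[[-0.004,0.0005,0],[-0.004,0.0005,0],[-0.003,0.0005,0],[-0.003,0.0005,0],[-0.003,0,0],[-0.003,0.0005,0],[-0.003,0,0],[-0.003,0.0005,0]],"rot":[[0,0,0],[0,0,0],[0,0,0],[0,0,0],[0,0,0],[0,0,0],[0,0,0],[0,0,0]],"grip":[0,0,0,0,0,0,0,0]}'
```

```text
time_s: 9.37
tcp_pos: [0.5787, 0.258, 0.0259]
tool_rot: [[-0.118, -0.01, 0.993], [-0.993, 0.003, -0.118], [-0.002, -1.0, -0.011]]
force: [1.8, -1.6, -2.9]
grip_width: 0.0005
```

Hooked with light force; continue.

```bash
python3 -m jog '{"linear":[[-0.003,0.0005,0],[-0.003,0,0],[-0.004,0.0005,0],[-0.004,0.0005,0],[-0.004,0.0005,0],[-0.004,0.0005,0],[-0.004,0.0005,0],[-0.004,0.0005,0]],"rot":[[0,0,0],[0,0,0],[0,0,0],[0,0,0],[0,0,0],[0,0,0],[0,0,0],[0,0,0]],"grip":[0,0,0,0,0,0,0,0]}'
```

```text
time_s: 10.03
tcp_pos: [0.5466, 0.2614, 0.0263]
tool_rot: [[-0.118, -0.008, 0.993], [-0.993, 0.004, -0.118], [-0.003, -1.0, -0.009]]
force: [2.7, -1.3, -1.2]
grip_width: 0.0011
```

```bash
python3 -m jog '{"linear":[[-0.004,0.0005,0],[-0.004,0.0005,0],[-0.004,0.0005,0],[-0.004,0.0005,0],[-0.004,0.0005,0],[-0.004,0.0005,0],[-0.004,0.0005,0],[-0.003,0.0005,0],[-0.003,0.0005,0]],"rot":[[0,0,0],[0,0,0],[0,0,0],[0,0,0],[0,0,0],[0,0,0],[0,0,0],[0,0,0],[0,0,0]],"grip":[0,0,0,0,0,0,0,0,0]}'
```

```text
time_s: 10.78
tcp_pos: [0.5084, 0.2658, 0.0263]
tool_rot: [[-0.118, -0.009, 0.993], [-0.993, 0.003, -0.118], [-0.001, -1.0, -0.009]]
force: [2.4, -2.0, -1.2]
grip_width: 0.0006
```

```bash
python3 -m jog '{"linear":[[-0.003,0.0005,0],[-0.003,0.0005,0],[-0.003,0.0005,0],[-0.003,0,0],[-0.003,0.0005,0],[-0.003,0,0],[-0.003,0,0]],"rot":[[0,0,0],[0,0,0],[0,0,0],[0,0,0],[0,0,0],[0,0,0],[0,0,0]],"grip":[0,0,0,0,0,0,0]}'
```

```text
time_s: 11.37
tcp_pos: [0.4857, 0.2685, 0.0265]
tool_rot: [[-0.118, -0.008, 0.993], [-0.993, 0.003, -0.118], [-0.002, -1.0, -0.008]]
force: [25.7, -1.3, -11.6]
grip_width: 0.0004
```

```bash
python3 -m jog '{"linear":[[0.003,0,0],[0.007,-0.001,0],[0.005,0,0],[0,0,0.01],[0,0,0.02],[0,0,0.03],[0,0,0.035],[0,0,0.035],[-0.02,0,0.03],[-0.03,0,0.02],[0,0,0],[0,0,0]],"rot":[[0,0,0],[0,0,0],[0,0,0],[0,0,0],[0,0,0],[0,0,0],[0,0,0],[0,0,0],[0,0,0],[0,0,0],[0,0,0],[0,0,0]],"grip":[0,0,0,0,0,0,0,0,0,0,0,0]}'
python3 - <<'E'
from ortho import *
a=read_camera("top")
z=ortho("top",a,.045,.42,.9,-.37,.37,.001);cv2.imwrite("pics/or4.png",z)
for t in ("lip_wide","lip_open"):
  for r in tip_of(t,"top")[:1]: print(t,r["conf"],onz("top",r["at"],.044).round(3))
b=read_camera("side");cv2.imwrite("pics/s4.png",b)
for t in ("lip_wide","lip_open"):
  for r in tip_of(t,"side")[:1]: print(t,r["conf"],onz("side",r["at"],.044).round(3))
print(state()["force"])
E
```

```text
time_s: 12.37
tcp_pos: [0.4456, 0.2679, 0.2187]
tool_rot: [[-0.117, -0.013, 0.993], [-0.993, 0.005, -0.117], [-0.003, -1.0, -0.013]]
force: [-0.0, -0.1, -0.4]
grip_width: 0.0005
lip_wide 0.89 [0.461 0.275 0.044]
lip_open 0.79 [0.601 0.002 0.044]
lip_wide 0.59 [0.476 0.278 0.044]
lip_open 0.8 [0.605 0.009 0.044]
[-0.24294133  0.10886987 -0.36154435]
```

View pics/or4.png

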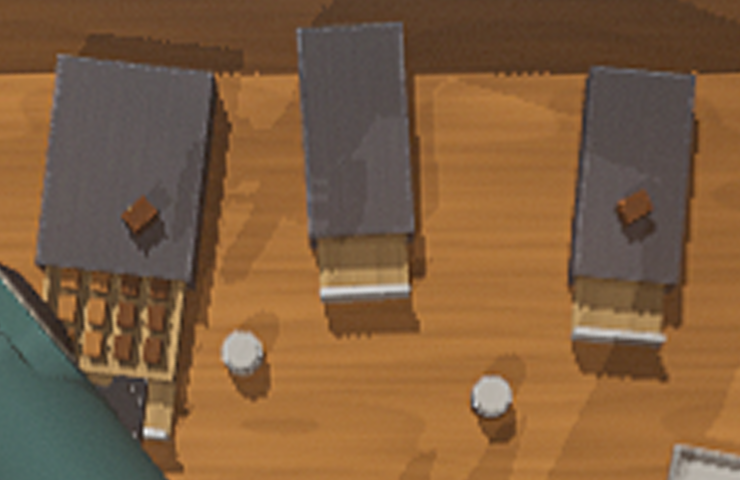

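View pics/s4.png

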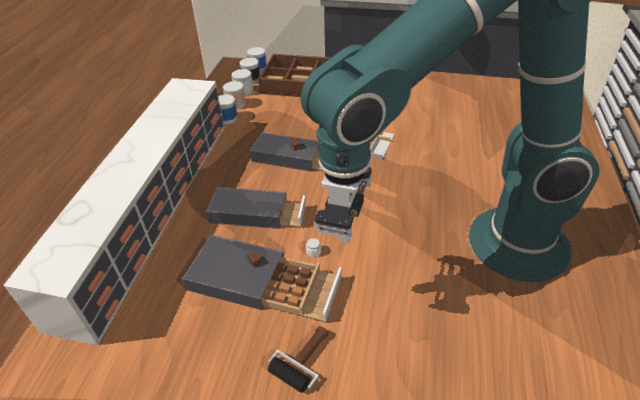

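```bash
python3 -c "
from workcell import *
print(finish_job())"
```

```text
the job is handed in; nothing more can be done
None
```

I pushed the middle (open) tray home with the closed fingertips. Then I hooked them behind the wide tray's lip, drew it out to its stop, and lifted clear. The job was handed in at about 12.5 s. No verdict was reported, so this rests on my own checks.

- **Open tray:** it stopped dead at about 26 N. The wrist picture afterwards showed it flush with its case, and the later pictures show it still home.
- **Wide tray:** measured force was 2–3 N at the pauses between calls while it slid. It hit the stop at about 26 N, and the pictures give about 97–102 mm of travel. The lip detections are rougher: the top camera puts the lip about 110 mm out from its start and the side camera about 95 mm. In the top view the arm hid part of that lip.
- **Bystanders:** the third tray, both blocks, both tins and the brayer look unmoved in the last pictures. I did not check the mallet or the stick closely at the end; the mallet was behind the arm in the side view and outside the top-view crop. The arm never went low near either.
- **Finish:** the tool was at 0.22 m height with no contact force.

Between two pushing moves the tool rose about 10 mm on the narrow tray's lip. I brought it back down before continuing, and the push finished normally.

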